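Make up the shaft parts kit

ROBOT

A 7-joint arm with a two-finger parallel gripper is mounted at the origin on a cart in front of the work surface, level with it; the furniture and walls round the work are solid. World frame = base frame: x ahead of the robot, y to its left, z up, the work surface at z = 0. Lengths are in m, angles in degrees, forces in N, time in s.
With the tool pointing down it reaches from about 0.35 to 0.9 m from the base axis. Payload 8.1 kg.
Tool frame: the origin (TCP) lies midway between the tips of the shut fingers; the grasp point (between the pads) lies 19 mm behind it; z points along the fingers, y is the direction in which the jaws open and shut (so a half turn about z gives the same grasp; the last joint's range is limited). The gripper opens to 92 mm and grips with 3 to 60 N. Pads are 19 mm wide; open, the fingers measure 130 mm over their backs; the gripper's body (75 mm by 190 mm) begins 47 mm behind the grasp point.
Start: joints at [-74.118, 24.895, 1.432, 90.138, -0.665, 64.973, -4.303], TCP at [0.232, 0.58, 0.227] pointing down, gripper open.
Joint ranges: [-149.89, 149.89], [-25.12, 119.58], [-72.63, 75.52], [4.76, 147.25], [-75.54, 255.54], [6.69, 114.76], [-157.13, 157.13]. Speed limits (degrees/s): [127.2, 127.2, 172.46, 172.46, 180, 180, 180].

INTERFACE

Orientations are given as a 3x3 rotation matrix whose columns are the frame's x, y, z axes.
In Python, from rig import * gives the robot as it stands. The module is installed in compiled form; this text tells all that it offers. Calls block until the motion is done:
- reach(position, orientation): joint-space move of the TCP to a pose.
- move_straight(position, rotation=None, vel=0.15, force_limit=None): straight line of the TCP; rotation=None keeps the orientation; vel is the mean speed in m/s. With force_limit (N) it stops when the force on the tool has changed by that much, and returns True; else False.
- move_joints(angles): joint-space move.
- grip(opening): opening from 0.0 (shut) to 1.0 (fully open); the grip force is fixed at half the most; returns when the fingers have stopped.
- dwell(seconds).
- ik(position, orientation): joint angles nearest the present ones, or None.
- state(): the state.
- capture(name): name is "scene" or "top" or "wrist"; returns the picture (480x640x3 uint8, red, green, blue); there is no depth.
- camera_info(name): a dict with "fx", "fy", "cx", "cy" (pixels), "dist_coeffs" ([k1, k2, p1, p2, k3] as OpenCV has them; the pictures are not rectified), "eye" and "orientation" of the camera in the world; the wrist camera has in their place "T_tool_cam" (4x4, takes a point from camera to tool coordinates, whose origin is the TCP and whose axes are the flange's). Camera axes: x right, y down, z forward; pixel columns grow to the right and rows downward; lengths in m; the calibration is good to about 2 mm. A picture is of the moment at which its call begins: read the wrist's pose just before it. camera_info takes no time and is no camera call.
A pose or a line that the arm cannot do raises Unreachable and nothing moves.
- sign_off(): hands the job in, once; it reports no verdict.
The state is a dict: "time": time; "joint_positions": joint angles; "qd": joint speeds; "joint_efforts": joint torques, N m; "tcp_pos": TCP position; "ee_rot": TCP orientation; "ft_force": force on the tool from outside, world axes, zero at the start; "ft_torque": the same for the moment, N m; "opening": opening from 0.0 (shut) to 1.0 (fully open).
Only numpy, scipy, OpenCV 4.12 (cv2) and the standard library are available. Lean on these libraries where they do the work, as an engineer would, in place of code of your own. Each camera call takes 0.05 s, during which the arm holds its last target.

TASK

Make up the shaft kit: put the steel flange with the hub, the large ball bearing, the flanged brass bush and the plain bronze bush into the kitting tray, one in each round recess, the widest part in the widest recess and so on down to the narrowest in the narrowest. Each must end up flat on the floor of its recess, the same way up as it lay on the bench. The small ball bearing and the plain steel collar are not part of the kit: leave them where they lie.

Things in the scene. Friction and masses are not known exactly. Their poses are not given: they have to be found in the camera images.
- flange_disc_mid (a point): Bright steel flange lying flat: a disc 66 mm across and 10 mm thick with a hub 37 mm across rising from its middle, 20 mm high in all; grasp it by the hub (the upper 10 mm). The point is its centre, half-way up; z is its axis, up at the start. Loose, about 0.26 kg.
- bearing_large_mid (a point): Large ball bearing lying flat: steel rings with a dark seal between, 52 mm across, 15 mm high. The point is its centre, half-way up; z is its axis, up at the start. Loose, about 0.13 kg. Mind the fixed open carton that stands beyond the parts on the left: its flap reaches out to x = 0.55 m, from y = 0.0 to 0.37 m, and is 0.19 m high; keep gripper and wrist clear of it in passing.
- bush_brass_mid (a point): Yellow brass bush standing upright, 41 mm across its rims at both ends and about 38 mm at the waist, 35 mm high, hollow. The point is its centre, half-way up; z is its axis, up at the start. Loose, about 0.19 kg. A low fixed open carton, up to 0.13 m high, stands beyond the tray: x from 0.67 m, y from -0.34 to -0.07 m.
- bush_bronze_mid (a point): Plain brown bronze bush standing upright, 28 mm across, 26 mm high, hollow. The point is its centre, half-way up; z is its axis, up at the start. Loose, about 0.07 kg.
- bearing_small_mid (a point): Look-alike, not in the kit: small ball bearing lying flat, 35 mm across, 11 mm high, with a black seal. The point is its centre, half-way up; z is its axis, up at the start. Loose.
- collar_steel_mid (a point): Look-alike, not in the kit: plain steel shaft collar (a ring with no seal) lying flat, 42 mm across, 14 mm high. The point is its centre, half-way up; z is its axis, up at the start. Loose.
- nest82_floor (a point): Fixed square grey plastic insert, 94 x 94 x 10 mm, with a round blind recess 82 mm across and 6 mm deep, black floor. The point is the centre of the recess floor, 8 mm above the bench (rim 14 mm); z is up. One of four in a low tray 204 mm square, 2 x 2, 96 mm between centres, in any order, that differ only in recess width. This one, the widest, is for the flange.
- nest69_floor (a point): Fixed square grey plastic insert, 94 x 94 x 10 mm, with a round blind recess 69 mm across and 6 mm deep, black floor. The point is the centre of the recess floor, 8 mm above the bench (rim 14 mm); z is up. One of four in a low tray 204 mm square, 2 x 2, 96 mm between centres, in any order, that differ only in recess width. This one is for the large bearing.
- nest57_floor (a point): Fixed square grey plastic insert, 94 x 94 x 10 mm, with a round blind recess 57 mm across and 6 mm deep, black floor. The point is the centre of the recess floor, 8 mm above the bench (rim 14 mm); z is up. One of four in a low tray 204 mm square, 2 x 2, 96 mm between centres, in any order, that differ only in recess width. This one is for the brass bush.
- nest44_floor (a point): Fixed square grey plastic insert, 94 x 94 x 10 mm, with a round blind recess 44 mm across and 6 mm deep, black floor. The point is the centre of the recess floor, 8 mm above the bench (rim 14 mm); z is up. One of four in a low tray 204 mm square, 2 x 2, 96 mm between centres, in any order, that differ only in recess width. This one, the narrowest, is for the bronze bush.
There are look-alikes about, which are no part of the job. What is shaped like the part that bears flange_disc_mid but turquoise is not meant.

How it is judged:
By the outcome, as a careful person would: the job done as asked, in the order asked, and still so for the second after the job is handed in, with the robot touching nothing.
It also fails if it takes over 112 s, if anything falls off the work surface, if the arm or the gripper's body presses on something with over 40 N, if the wrist force passes 120 N, or if a joint passes its speed limit or range.

## Working session

There is one attempt and no reset: what is moved stays moved. The work goes in short steps, each a Python script; the robot and the scene stay as the last script left them, time stands still between calls to the robot, and variables do not carry over. Pictures are saved under pics/ and viewed, and the job is handed in when it is done.

```bash
mkdir -p pics
python3 - <<'E'
from rig import *
import cv2
for n in ("scene","top","wrist"):
    im=capture(n); cv2.imwrite(f"pics/{n}0.png",im[:,:,::-1]); print(n,camera_info(n))
s=state(); print(s)
E
```

```text
scene {'fx': 489.29631565069104, 'fy': 489.29631565069104, 'cx': 311.6543045644117, 'cy': 243.36028064676026, 'dist_coeffs': array([-0.0966796,  0.       ,  0.       ,  0.       ,  0.       ]), 'eye': array([ 0.05387084, -0.83828226,  0.61851134]), 'orientation': array([[ 0.87011754, -0.26306399,  0.41676469],
       [-0.49275318, -0.44809729,  0.74592434],
       [-0.0094747 , -0.85440398, -0.51952293]])}
top {'fx': 503.74404881358157, 'fy': 503.74404881358157, 'cx': 310.7562492626635, 'cy': 229.64113095511658, 'dist_coeffs': array([-0.13513315,  0.        ,  0.        ,  0.        ,  0.        ]), 'eye': array([ 0.3287696 , -0.01987928,  1.24323553]), 'orientation': array([[ 0.0211861 , -0.98581551,  0.16649   ],
       [-0.99976376, -0.02169861, -0.00125972],
       [ 0.00485445, -0.16642398, -0.98604234]])}
wrist {'fx': 353.0180593756369, 'fy': 353.0180593756369, 'cx': 323.4433848081062, 'cy': 235.57898725466458, 'dist_coeffs': array([-0.07077458,  0.        ,  0.        ,  0.        ,  0.        ]), 'T_tool_cam': array([[ 3.97781219e-04, -9.61358776e-01, -2.75298284e-01,
       
[... 387 characters left out ...]
27427,  64.97227115,  -4.30289215]), 'qd': array([ 0.06189724, -0.04060826,  0.04323638, -0.11657649,  0.05175462,
        0.03910034,  0.03495418]), 'joint_efforts': array([ 1.02432412e-03, -6.68251348e+01,  9.85455662e-01, -3.14697075e+01,
       -6.05088472e-02,  3.94455367e-02,  1.32153596e-04]), 'tcp_pos': array([0.23160845, 0.58010548, 0.22612203]), 'ee_rot': array([[-9.28719949e-01,  3.70781803e-01, -3.33118274e-04],
       [ 3.70781935e-01,  9.28719257e-01, -1.13941177e-03],
       [-1.13099793e-04, -1.18170868e-03, -9.99999295e-01]]), 'ft_force': array([-0.26995701, -0.83058177,  0.1159612 ]), 'ft_torque': array([ 0.0008019 ,  0.00683902, -0.03975103]), 'opening': 0.996849295020596}
```

View pics/top0.png

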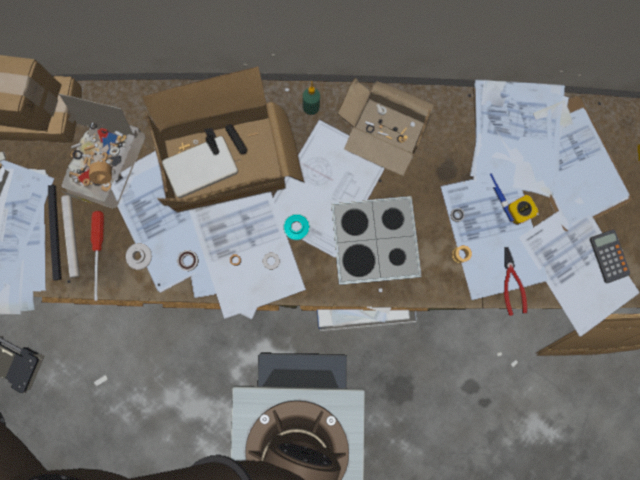

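View pics/scene0.png

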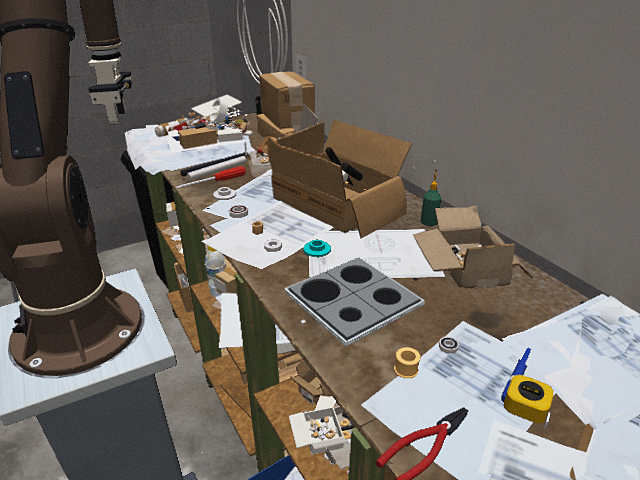

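```bash
cat > h.py <<'E'
from rig import *
import numpy as np, cv2
def K(n):
    c=camera_info(n); return np.array([[c['fx'],0,c['cx']],[0,c['fy'],c['cy']],[0,0,1]]),c['dist_coeffs'],c
def pose(n,s=None):
    c=camera_info(n)
    if n=='wrist':
        s=s or state(); T=c['T_tool_cam']; R=s['ee_rot']; return s['tcp_pos']+R@T[:3,3], R@T[:3,:3]
    return c['eye'],c['orientation']
def pix2w(n,uv,z,s=None):
    k,d,c=K(n); e,R=pose(n,s)
    p=cv2.undistortPoints(np.array(uv,float).reshape(-1,1,2),k,d).reshape(-1,2)
    r=(R@np.c_[p,np.ones(len(p))].T).T
    return e+r*((z-e[2])/r[:,2])[:,None]
def w2pix(n,P,s=None):
    k,d,c=K(n); e,R=pose(n,s)
    P=np.array(P,float).reshape(-1,3)
    return cv2.projectPoints((P-e)@R,np.zeros(3),np.zeros(3),k,d)[0].reshape(-1,2)
E
python3 - <<'E'
from h import *
a=[('flange',(138,256),.015),('bear',(188,260),.015),('bronze',(235.5,260),.026),('collar',(271,260.5),.014),('turq',(296,227),.015),('small',(458,214),.01),('brass',(462,254),.035),('n1',(355,222),.01),('n2',(393,218),.01),('n3',(359,260),.01),('n4',(397,256.5),.01)]
for n,uv,z in a: print(n,pix2w('top',uv,z)[0].round(4))
im=cv2.imread('pics/top0.png')
A=cv2.resize(im[200:290,110:310],None,fx=4,fy=4,interpolation=cv2.INTER_CUBIC)
B=cv2.resize(im[190:290,325:485],None,fx=5,fy=5,interpolation=cv2.INTER_CUBIC)
cv2.imwrite('pics/a.png',A);cv2.imwrite('pics/b.png',B)
E
```

```text
flange [0.4602 0.4069 0.015 ]
bear [0.4536 0.2796 0.015 ]
bronze [0.4554 0.16   0.026 ]
collar [0.4575 0.0744 0.014 ]
turq [0.542  0.0152 0.015 ]
small [ 0.5853 -0.393   0.01  ]
brass [ 0.4805 -0.3928  0.035 ]
n1 [ 0.5587 -0.1313  0.01  ]
n2 [ 0.5711 -0.2267  0.01  ]
n3 [ 0.4638 -0.1419  0.01  ]
n4 [ 0.4743 -0.2362  0.01  ]
```

View pics/a.png

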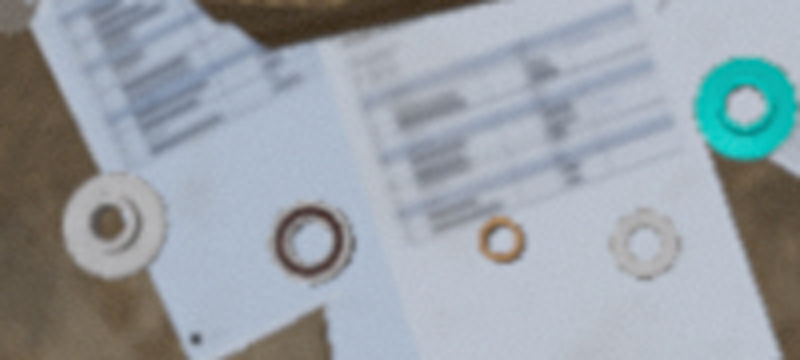

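View pics/b.png

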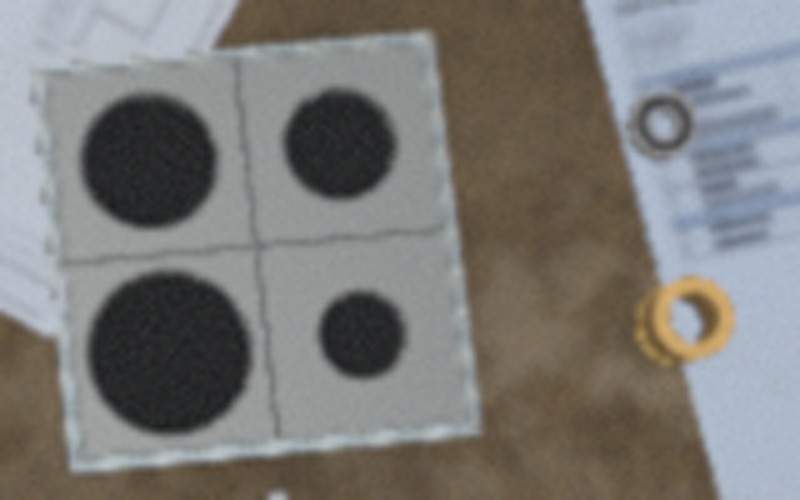

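```bash
cat >> h.py <<'E'
def Rz(deg=0):
    a=np.radians(deg); c,s=np.cos(a),np.sin(a)
    return np.array([[c,-s,0],[s,c,0],[0,0,1]])@np.diag([-1.,1,-1])
def look(name,crop=None):
    s=state(); im=capture('wrist'); cv2.imwrite(f'pics/{name}.png',im[:,:,::-1]); np.save(f'pics/{name}.npy',np.array([s],dtype=object)); return s,im
E
python3 - <<'E'
from h import *
for p in [(.46,.407),(.454,.28),(.455,.16),(.48,-.393),(.559,-.131),(.571,-.227),(.464,-.142),(.474,-.236)]:
    for z in (.02,.13):
        q=ik(np.array([*p,z]),Rz(0)); print(p,z,None if q is None else np.round(q))
reach(np.array([.460,.407,.13]),Rz(0)); print(state()['time'])
look('w1')
E
```

```text
(0.46, 0.407) 0.02 [-46.  37.  -0. 103.   0.  40.  43.]
(0.46, 0.407) 0.13 [-46.  29.   0.  98.  -0.  53.  44.]
(0.454, 0.28) 0.02 [-38.  32.   1. 115.  -1.  34.  53.]
(0.454, 0.28) 0.13 [-39.  22.   2. 110.  -1.  48.  54.]
(0.455, 0.16) 0.02 [-30.  29.   5. 122.  -5.  30.  69.]
(0.455, 0.16) 0.13 [-34.  18.  10. 117.  -4.  45.  69.]
(0.48, -0.393) 0.02 [ 13.  41.  33. 104. -31.  44. 153.]
(0.48, -0.393) 0.13 [  6.  35.  44. 100. -29.  57. 151.]
(0.559, -0.131) 0.02 [ -4.  35.  17. 110. -16.  37. 113.]
(0.559, -0.131) 0.13 [-14.  28.  31. 106. -18.  51. 116.]
(0.571, -0.227) 0.02 [  4.  38.  19. 104. -18.  41. 123.]
(0.571, -0.227) 0.13 [ -6.  32.  34. 100. -21.  54. 126.]
(0.464, -0.142) 0.02 [ -2.  30.  17. 122. -17.  30. 118.]
(0.464, -0.142) 0.13 [-17.  21.  37. 118. -17.  46. 119.]
(0.474, -0.236) 0.02 [  4.  33.  23. 117. -22.  35. 132.]
(0.474, -0.236) 0.13 [-14.  28.  48. 113. -27.  51. 139.]
1.3083
```

View pics/w1.png

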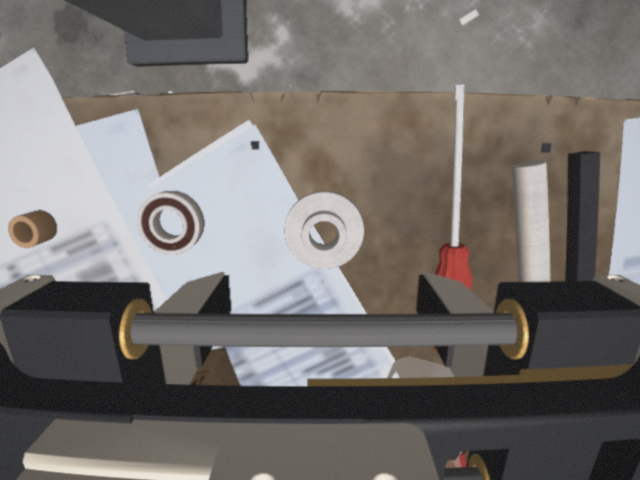

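```bash
cat >> h.py <<'E'
def overlay(name,circs,out,box,f=3):
    s=np.load(f'pics/{name}.npy',allow_pickle=True)[0]; im=cv2.imread(f'pics/{name}.png')
    x0,y0,x1,y1=box; I=cv2.resize(im[y0:y1,x0:x1],None,fx=f,fy=f,interpolation=cv2.INTER_CUBIC)
    t=np.linspace(0,2*np.pi,73)
    for (x,y,z,d) in circs:
        P=np.c_[x+d/2*np.cos(t),y+d/2*np.sin(t),0*t+z]
        q=((w2pix('wrist',P,s)-[x0,y0]+.5)*f).astype(int)
        cv2.polylines(I,[q.reshape(-1,1,2)],True,(0,0,255),1)
    cv2.imwrite(f'pics/{out}.png',I)
def loadst(name): return np.load(f'pics/{name}.npy',allow_pickle=True)[0]
E
python3 - <<'E'
from h import *
s=loadst('w1')
f=pix2w('wrist',(324,230.5),.010,s)[0]; b=pix2w('wrist',(171,222),.015,s)[0]; print(s['tcp_pos'],f,b)
overlay('w1',[(f[0],f[1],.01,.066),(f[0],f[1],.02,.037),(f[0],f[1],0,.066),(b[0],b[1],.015,.052),(b[0],b[1],.0,.052)],'w1o',(120,170,380,290),3)
E
```

```text
[0.45903885 0.40855697 0.13036971] [0.45953826 0.40946378 0.01      ] [0.45113    0.28556806 0.015     ]
```

View pics/w1o.png

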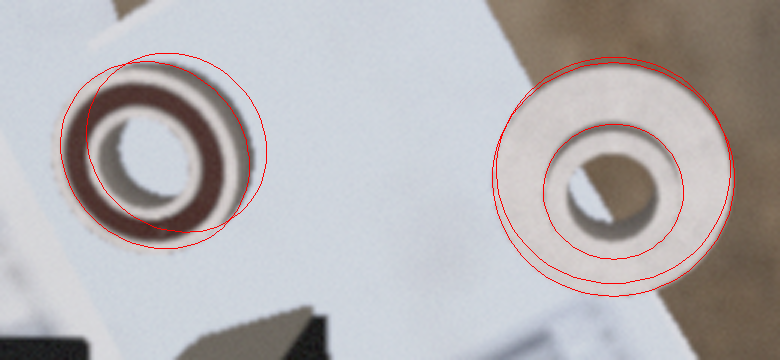

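Run:
```python
from h import *
dwell(.2); print(state()['tcp_pos'])
x,y=.4593,.4092
move_straight(np.array([x,y,.04]),Rz(0)); 
r=move_straight(np.array([x,y,.0125]),vel=.06,force_limit=12)
s=state();print(r,s['tcp_pos'],s['ft_force'],s['time'])
look('w2')
```

```text
[0.45923118 0.40815764 0.13031542]
False [0.45921177 0.40908251 0.01224846] [-0.52008222 -0.164397    0.51391405] 2.9167
```

View pics/w2.png

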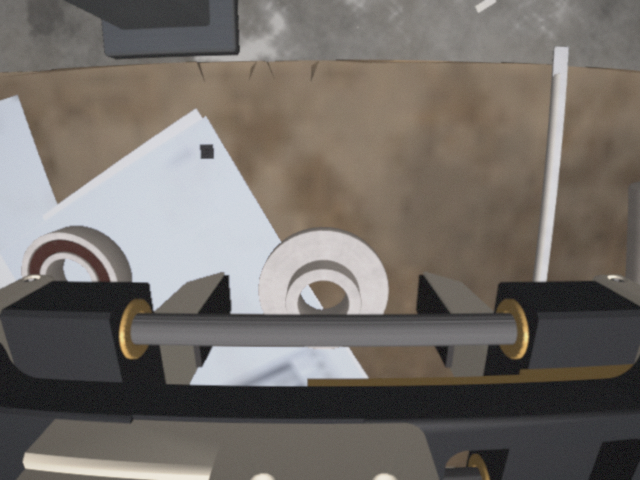

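Run:
```python
from h import *
grip(0.0); s=state();print(s['opening'],s['opening']*92,s['tcp_pos'],s['ft_force'],s['time'])
move_straight(np.array([.4593,.4092,.13]),vel=.2)
s=state();print(s['opening'],s['tcp_pos'],s['ft_force'],s['time'])
look('w3')
# to the tray, viewing from somewhat behind
reach(np.array([.45,-.15,.16]),Rz(-15)); dwell(.2)
s,_=look('w4'); print(s['tcp_pos'],s['opening'],s['time'])
```

```text
0.3920972902970078 36.072950707324715 [0.45927133 0.40918001 0.01247698] [ 0.47491853 -1.03194912  0.07952427] 3.8917
0.3892563421979801 [0.45862575 0.40855817 0.1288244 ] [-0.00980082 -0.07542234 -2.60838613] 4.6333
[ 0.45032725 -0.14935999  0.15991829] 0.387538258442109 6.9
```

View pics/w3.png

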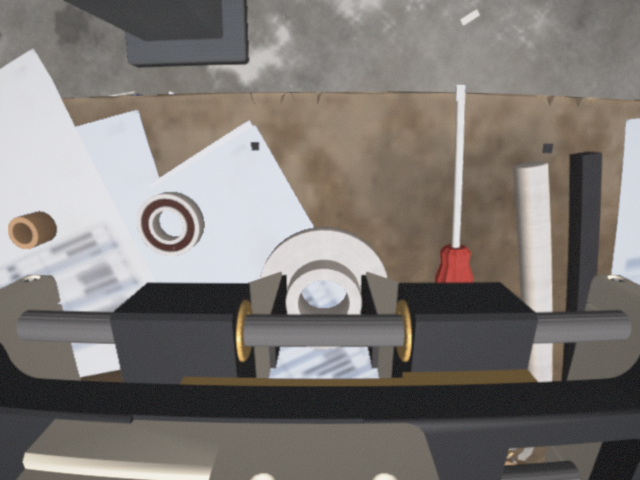

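View pics/w4.png

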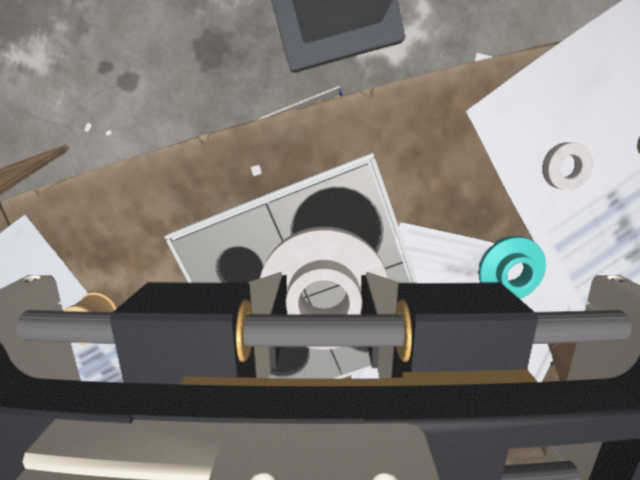

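Run:
```python
from h import *
im=cv2.imread('pics/top0.png'); g=im.max(2)
m=((g<75).astype(np.uint8)); m[:190]=0;m[290:]=0;m[:,:325]=0;m[:,:][:,430:]=0
n,l,st,c=cv2.connectedComponentsWithStats(m)
P=[]
for i in range(1,n):
    if st[i,4]>100:
        # intensity-weighted
        p=pix2w('top',c[i],.012)[0]; P.append(p[:2]); print(c[i],st[i,4],p.round(4), 2*np.sqrt(st[i,4]/np.pi)*1.24/503*1000)
P=np.array(P); print(np.linalg.norm(P[:,None]-P[None],axis=2).round(4))
ctr=P.mean(0); 
# order sort
import itertools
ideal=np.array([[48,48],[48,-48],[-48,48],[-48,-48]])/1000.
ord_=[np.argmin(np.linalg.norm(ideal-(p-ctr),axis=1)) for p in P]; Q=ideal[ord_]
U,S,V=np.linalg.svd((P-ctr).T@Q); R=U@V; F=ctr+(R@Q.T).T
print('angle',np.degrees(np.arctan2(R[1,0],R[0,0])),'fit',F.round(4),'res',(P-F).round(4))
np.save('nests_top.npy',F)
# compare in wrist
ds=[.069,.057,.082,.044]
area=[st[i,4] for i in range(1,n) if st[i,4]>100]; rk=np.argsort(-np.array(area)); D=np.zeros(4); D[rk]=[.082,.069,.057,.044]
print(D)
overlay('w4',[(*F[i],.014,D[i]) for i in range(4)]+[(*F[i],.008,D[i]) for i in range(4)],'w4o',(160,140,430,380),3)
```

```text
[392.43023256 218.39534884] 344 [ 0.5696 -0.2249  0.012 ] 51.592667249491605
[354.37169811 221.91698113] 530 [ 0.5585 -0.1296  0.012 ] 64.03931741915501
[358.43797468 260.13924051] 790 [ 0.4632 -0.1403  0.012 ] 78.18479559103018
[396.77511962 256.55502392] 209 [ 0.4739 -0.2352  0.012 ] 40.21442861972625
[[0.     0.096  0.136  0.0963]
 [0.096  0.     0.0959 0.1354]
 [0.136  0.0959 0.     0.0956]
 [0.0963 0.1354 0.0956 0.    ]]
angle 6.41667536837443 fit [[ 0.5694 -0.2248]
 [ 0.5587 -0.1294]
 [ 0.4633 -0.1402]
 [ 0.474  -0.2356]] res [[ 0.0003 -0.0001]
 [-0.0001 -0.0001]
 [-0.0001 -0.0001]
 [-0.0001  0.0003]]
[0.057 0.069 0.082 0.044]
```

View pics/w4o.png

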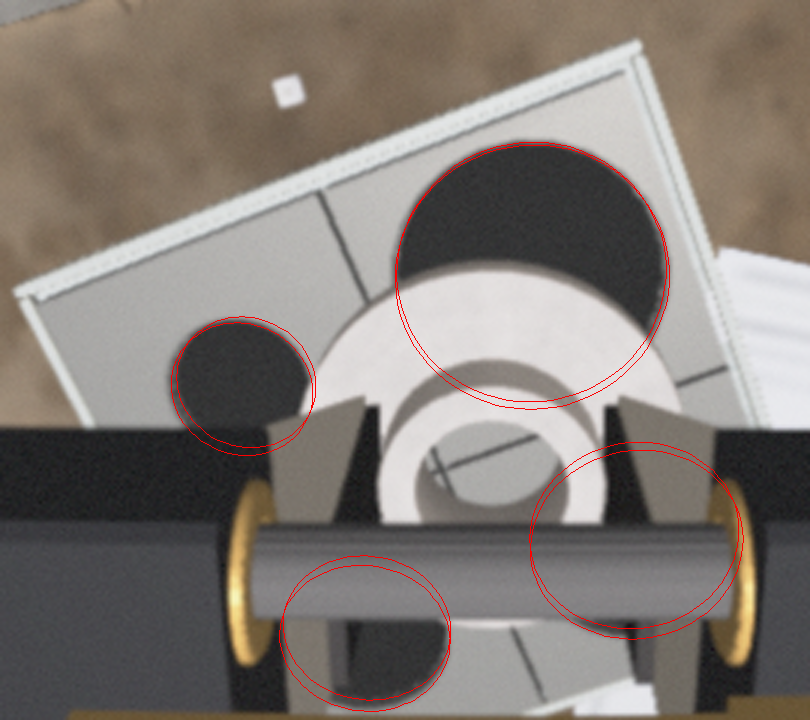

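```bash
cat >> h.py <<'E'
def place(x,y,z,yaw,rel,hi=.10):
    move_straight(np.array([x,y,hi]),Rz(yaw),vel=.2)
    move_straight(np.array([x,y,z+.012]),vel=.12)
    dwell(.15); s=state(); c=np.array([x,y])-s['tcp_pos'][:2]; print('err',c)
    r=move_straight(np.array([x,y,z-.001]),vel=.03,force_limit=6)
    s=state(); print('place',r,s['tcp_pos'],s['ft_force'],s['opening'])
    grip(rel); s=state(); print(s['opening'],s['time'],s['ft_force'])
    move_straight(np.array([x,y,hi]),vel=.15)
E
python3 - <<'E'
from h import *
place(.4633,-.1402,.0205,-15,.6)
# view from back so parts unobscured
s,_=look('w5'); print(s['time'])
reach(np.array([.452,.282,.13]),Rz(15)); dwell(.2); s,_=look('w6'); print(s['time'],s['tcp_pos'])
E
```

```text
err [-0.00072683  0.00017873]
place True [ 0.46326893 -0.14008851  0.02015226] [ 0.11765835 -0.5775327   0.45066486] 0.387831826529913
0.6009701860039287 9.25 [-0.39166927  0.33714064  0.08477103]
9.9333
11.7417 [0.45253188 0.2808891  0.12997235]
```

View pics/w5.png

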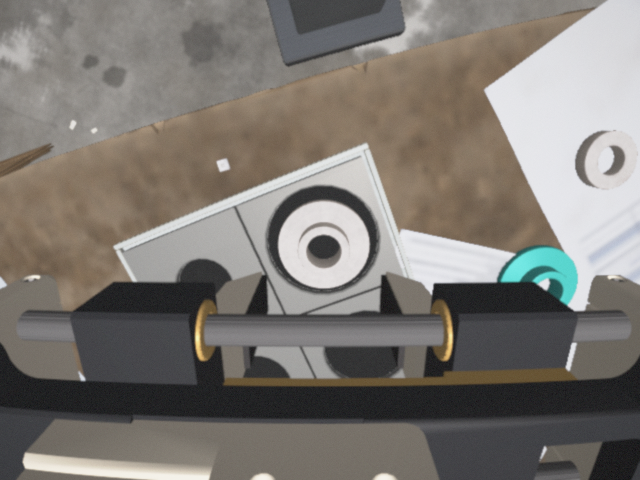

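View pics/w6.png

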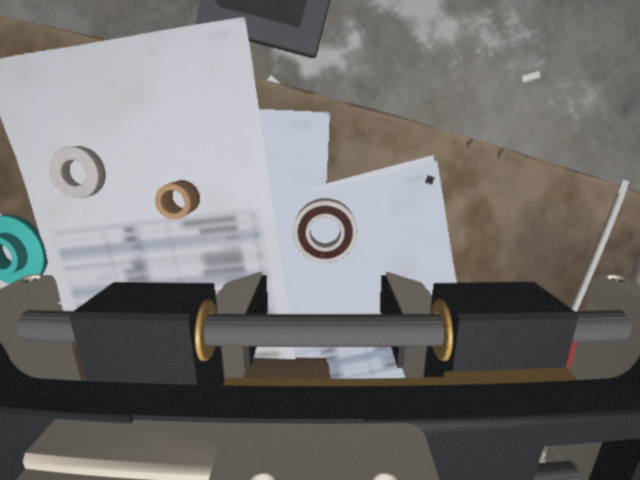

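Run:
```python
from h import *
s=loadst('w6')
f=pix2w('wrist',(325,231.5),.015,s)[0]; b=pix2w('wrist',(174.5,202),.026,s)[0]; print(f,b)
overlay('w6',[(f[0],f[1],.015,.052),(f[0],f[1],0,.052),(b[0],b[1],.026,.028),(b[0],b[1],.0,.028)],'w6o',(140,160,400,290),3)
```

```text
[0.45208868 0.28255631 0.015     ] [0.45614071 0.16457438 0.026     ]
```

View pics/w6o.png

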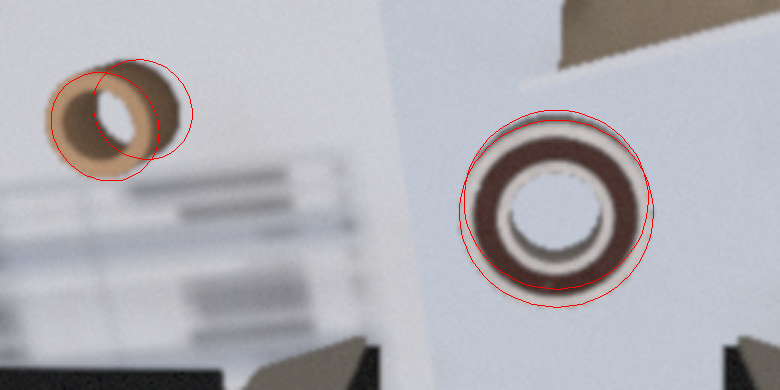

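```bash
cat >> h.py <<'E'
def pick(x,y,z,yaw,op,lift=.12):
    grip(op)
    move_straight(np.array([x,y,z+.03]),Rz(yaw),vel=.15)
    r=move_straight(np.array([x,y,z]),vel=.06,force_limit=12)
    dwell(.1); s=state(); print('down',r,s['tcp_pos'],s['ft_force'])
    grip(0.); s=state(); print('grip',s['opening']*92,s['tcp_pos'],s['ft_force'])
    move_straight(np.array([x,y,lift]),vel=.15)
    s=state(); print('up',s['opening']*92,s['tcp_pos'],s['ft_force'],s['time'])
E
python3 - <<'E'
from h import *
pick(.4518,.2824,.0082,15,.85)
s,_=look('w7')
E
```

```text
down False [0.45200712 0.2824828  0.00838223] [ 1.11749337  0.42358158 -0.24299865]
grip 50.744464093157774 [0.4518398  0.28242945 0.00829729] [-0.03919341 -1.28310063  1.61245852]
up 50.77937509583095 [0.45122969 0.28208276 0.11923949] [ 0.06035073  1.44872505 -0.59642109] 15.3583
```

View pics/w7.png

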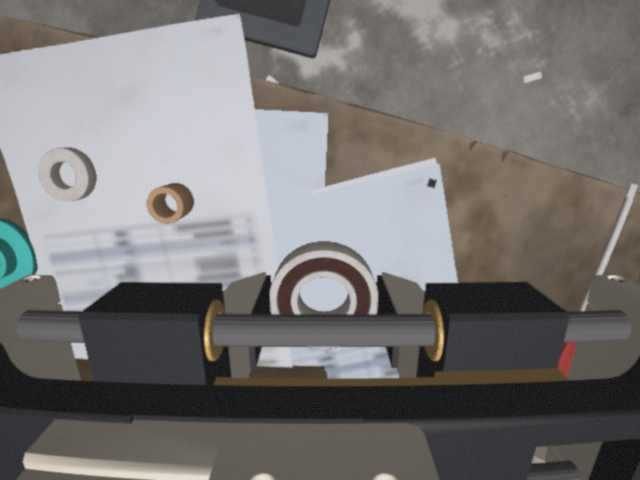

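Run:
```python
from h import *
move_straight(np.array([.43,-.1294,.12]),Rz(0),vel=.3)
place(.5587,-.1294,.0162,0,.75)
move_straight(np.array([.46,-.17,.16]),Rz(-15),vel=.2); dwell(.1)
s,_=look('w8'); print(s['time'])
```

```text
err [-0.00061056  0.00013206]
place True [ 0.55871564 -0.12929749  0.01602803] [ 0.65067411 -0.02973444  3.81892142] 0.5529060118196898
0.7480667548095197 19.6 [0.16858411 0.13438987 0.6787273 ]
21.1667
```

View pics/w8.png

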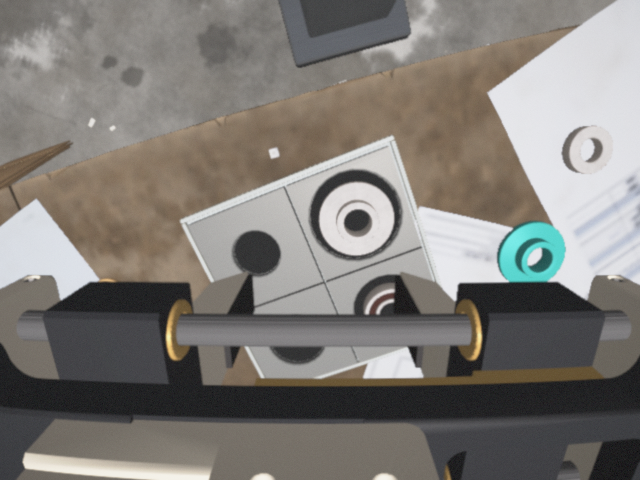

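Bearing appears in its recess at (380,295); flange seated at (357,220). Next the brass bush; a better tray look comes later.

Run:
```python
from h import *
reach(np.array([.475,-.385,.14]),Rz(-39)); dwell(.2); s,_=look('w9'); print(s['time'],s['tcp_pos'],s['joint_positions'])
im=capture('top'); cv2.imwrite('pics/t9.png',cv2.resize(im[190:290,325:485,::-1],None,fx=5,fy=5,interpolation=cv2.INTER_CUBIC))
```

```text
22.2917 [ 0.47598501 -0.38308377  0.14021446] [ 10.57610107  31.17879515  34.63471194 100.0819778  -21.05320093
  55.32836118 104.68684648]
```

View pics/w9.png

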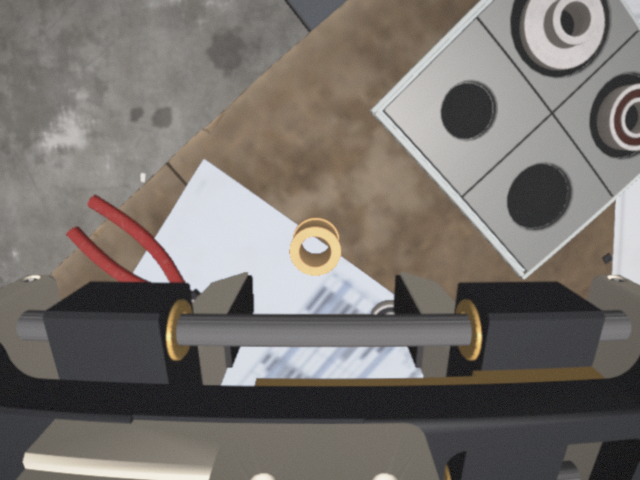

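View pics/t9.png

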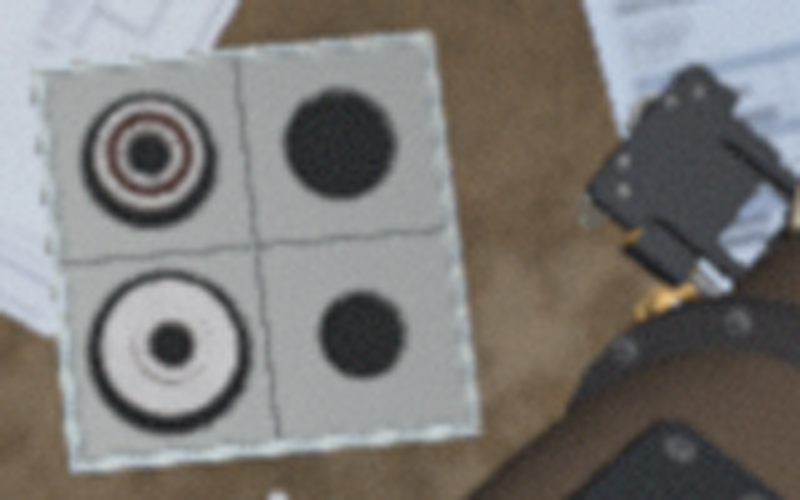

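Run:
```python
from h import *
s=loadst('w9')
f=pix2w('wrist',(316,251),.035,s)[0]; print(f, pix2w('wrist',(188,285),.01,s)[0],pix2w('wrist',(388,308),.01,s)[0])
overlay('w9',[(f[0],f[1],.035,.041),(f[0],f[1],0,.041)],'w9o',(140,180,410,330),3)
```

```text
[ 0.48246083 -0.39606305  0.035     ] [ 0.44160596 -0.51168021  0.01      ] [ 0.57219    -0.38520949  0.01      ]
```

View pics/w9o.png

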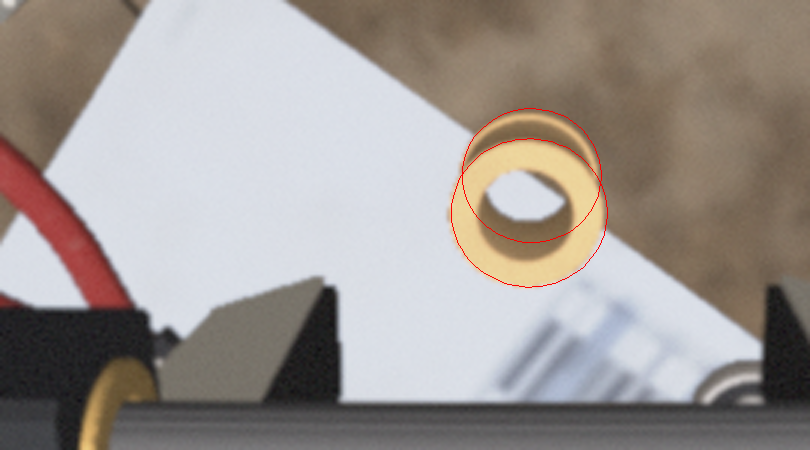

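Run:
```python
from h import *
pick(.4822,-.3962,.0082,-39,.62)
s,_=look('w10')
move_straight(np.array([.51,-.2248,.12]),Rz(-5),vel=.25)
s,_=look('w11')
```

```text
down False [ 0.48232624 -0.39645808  0.00846289] [ 0.41422389  1.15775358 -0.27011887]
grip 40.04845709675313 [ 0.48234143 -0.39628013  0.00841485] [-1.56113468  0.18024199  3.07574783]
up 39.76619911245776 [ 0.4817955  -0.3955586   0.11906092] [-0.34494723 -0.64016966 -2.96870745] 25.7583
```

View pics/w11.png

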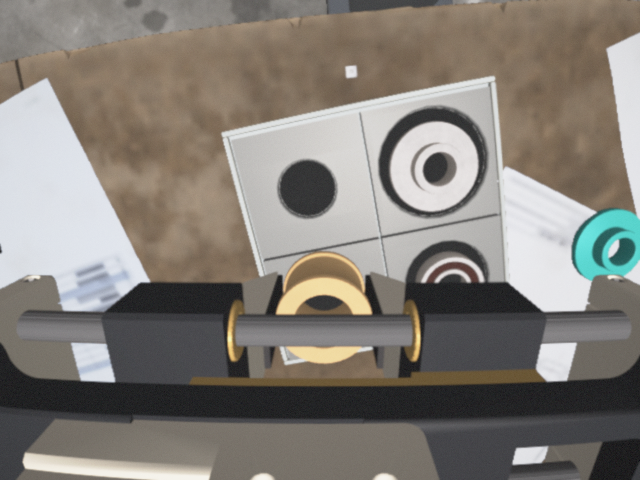

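Run:
```python
from h import *
place(.5694,-.2248,.0164,-5,.58,hi=.12)
s,_=look('w12')
move_straight(np.array([.455,-.2,.14]),Rz(-10),vel=.25); dwell(.1)
s,_=look('w13'); print(s['time'])
# bronze
move_straight(np.array([.44,.16,.13]),Rz(5),vel=.3)
move_straight(np.array([.455,.163,.13]),Rz(5)); dwell(.2)
s,_=look('w14'); print(s['time'],s['tcp_pos'])
```

```text
err [-0.00061594  0.00021901]
place True [ 0.56935395 -0.22468816  0.01614161] [-0.06374221  0.2254904   4.90694664] 0.4320748719545479
0.5776212806707199 29.125 [0.01265068 0.02080587 0.16797398]
30.7417
32.5917 [0.45447686 0.16247517 0.12993337]
```

View pics/w13.png

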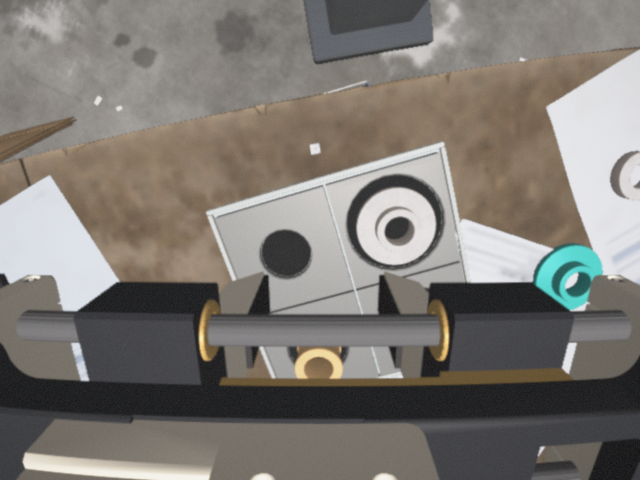

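View pics/w14.png

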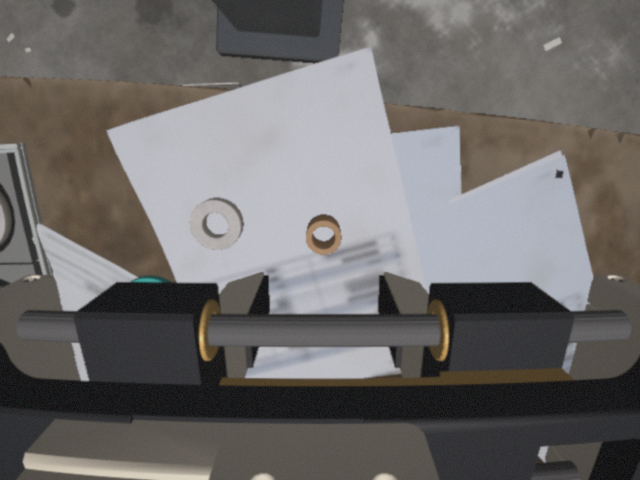

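Run:
```python
from h import *
s=loadst('w14')
f=pix2w('wrist',(323,237.5),.026,s)[0]; print(f, pix2w('wrist',(216,224),.014,s)[0])
overlay('w14',[(f[0],f[1],.026,.028),(f[0],f[1],0,.028)],'w14o',(180,180,390,280),4)
```

```text
[0.45614302 0.16262757 0.026     ] [0.45583005 0.07585876 0.014     ]
```

View pics/w14o.png

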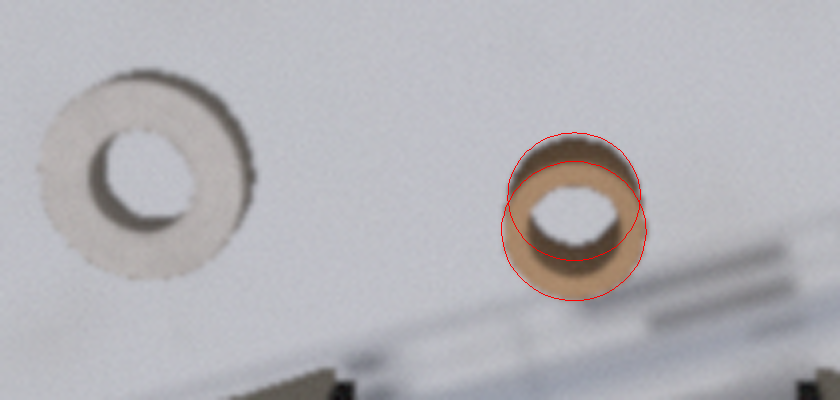

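Run:
```python
from h import *
pick(.4561,.1626,.0082,5,.5)
s,_=look('w15')
move_straight(np.array([.43,-.2356,.12]),Rz(-10),vel=.3)
place(.474,-.2356,.0164,-10,.44,hi=.12)
s,_=look('w16'); print(s['time'])
move_straight(np.array([.40,-.19,.2]),Rz(-10),vel=.25); dwell(.1)
s,_=look('w17')
reach(np.array([.35,.3,.25]),Rz(15)); dwell(.3)
im=capture('top');cv2.imwrite('pics/t17.png',im[:,:,::-1]); cv2.imwrite('pics/t17c.png',cv2.resize(im[190:290,325:485,::-1],None,fx=5,fy=5,interpolation=cv2.INTER_CUBIC))
im=capture('scene');cv2.imwrite('pics/s17.png',cv2.resize(im[220:420,260:500,::-1],None,fx=3,fy=3,interpolation=cv2.INTER_CUBIC))
print(state()['time'])
```

```text
down False [0.45629654 0.16260918 0.00837738] [0.07846376 0.06707934 0.31660781]
grip 27.349028922553583 [0.45621641 0.16268554 0.00836313] [-0.94688767  0.57284406  1.57744053]
up 27.310945129862876 [0.45555306 0.16243537 0.11932111] [-0.1346521   0.51556506 -0.80360735] 35.8833
err [-0.00053593  0.00020348]
place True [ 0.4740191  -0.23551028  0.01620314] [-0.75850223  0.14145672  5.12351816] 0.2951023914494573
0.4427873137281442 39.7583 [-0.09640961 -0.19323037 -0.18717365]
40.6
43.625
```

View pics/w17.png

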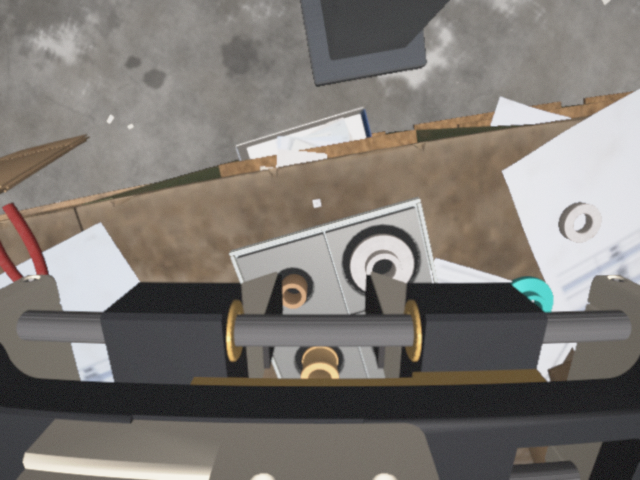

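View pics/t17c.png

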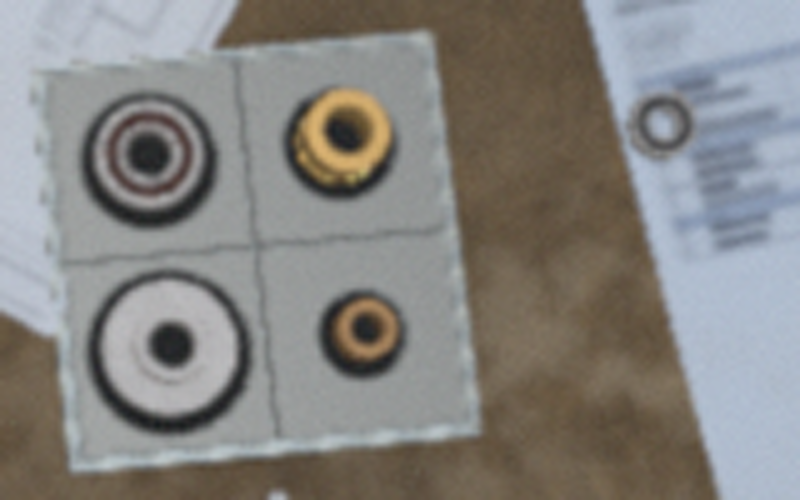

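View pics/s17.png

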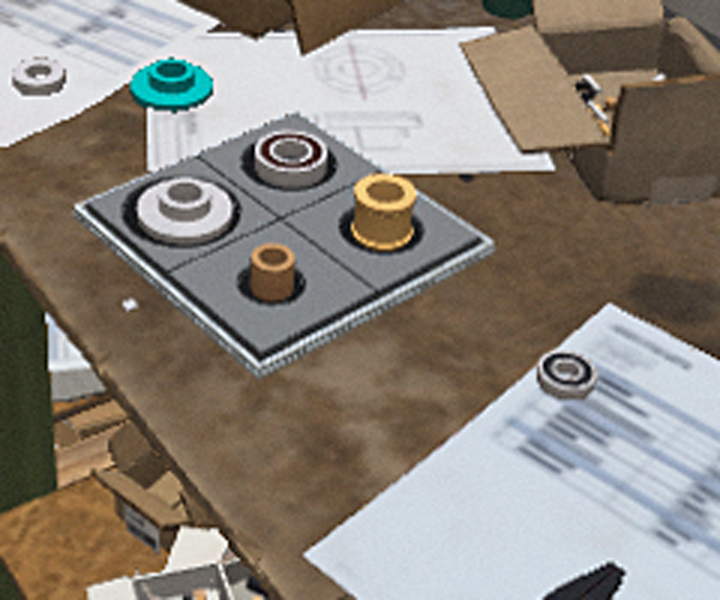

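View pics/t17.png

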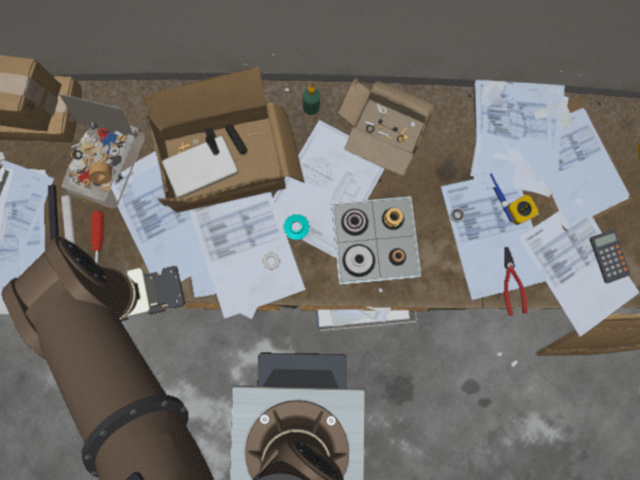

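All four parts stand upright in the right recesses. The collar at (271,260), the small bearing at (458,214) and the turquoise flange at (296,227) are where they lay. The arm is clear, so I'm handing in.

```bash
python3 -c "
from rig import *
s=state();print(s['ft_force'],s['time']);sign_off()"
```

```text
[ 0.99592752  0.71456394 -0.03651201] 43.625
the job is handed in; nothing more can be done
```

I placed all four kit parts in the tray, in the order you listed them, and handed the job in at 43.6 s:

- **Flange:** gripped by the hub, now in the 82 mm recess.
- **Large bearing:** in the 69 mm recess.
- **Brass bush:** in the 57 mm recess.
- **Bronze bush:** in the 44 mm recess.

**Last checks:**
- The top and scene pictures show each part centred to within a few millimetres, flat and upright in its recess.
- Each part met the floor at the expected height, within about 0.4 mm.
- The small bearing, the steel collar and the turquoise flange had not moved.
- The gripper was empty and clear of everything, with about 1 N on the tool.
- None of the checks failed. The first rough fixes from the top camera were up to about 5 mm off the close wrist-camera views. I used the wrist-camera views for the grasps.

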